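# Set up the inverted imager for the green dish

## Robot

A 6-joint arm with a two-finger parallel gripper is mounted at the origin on a cart in front of the work surface, level with it; the furniture and walls round the work are solid. World frame = base frame: x ahead of the robot, y to its left, z up, the work surface at z = 0. Lengths are in m, angles in degrees, forces in N, time in s.
With the tool pointing down it reaches from about 0.425 to 0.95 m from the base axis. Payload 3.5 kg.
Tool frame: the origin (TCP) lies midway between the tips of the shut fingers; the grasp point (between the pads) lies 19 mm behind it; z points along the fingers, y is the line along which they close (so a half turn about z gives the same grasp; the last joint's range is limited). The gripper opens to 85 mm and grips with 20 to 120 N. Pads are 22 mm wide; open, the fingers measure 114 mm over their backs; the gripper's body (76 mm by 85 mm) begins 54 mm behind the grasp point. The pads swing forward as they close: fully open they stand 13 mm farther back than shut.
Start: joints at [-76.146, 16.404, 90.338, -0, 73.258, -8.594], TCP at [0.258, -0.624, 0.204] pointing down, gripper open.
Joint ranges: [-158.93, 158.93], [-51.34, 127.21], [12.03, 142.37], [-87.48, 267.48], [13.55, 161.25], [-162.69, 162.69]. Speed limits (degrees/s): [159.86, 159.86, 180, 180, 180, 180].

## Interface

Orientations are given as a 3x3 rotation matrix whose columns are the frame's x, y, z axes.
In Python, from workcell import * gives the robot as it stands. The module is installed in compiled form; this text tells all that it offers.
- The arm moves only by the shell command python3 -m inch 'ROWS' [FORCE]. ROWS is JSON, a list of rows, each a list of 5 numbers: the closure, from 0 (fully open) to 1 (shut), then the shift along the tool's x, y, z normalised to -1 to 1, where 1 is 0.8 m, then the turn about the tool's z normalised to -1 to 1, where 1 is pi rad. A call has 1 to 20 rows; each row is the pose to reach, as a shift and turn from the pose commanded when the call began, along the tool's axes at that moment, turning the shorter way round; what a row does not reach only later rows make up. A row lasts 1/10 s, in which the tool goes at most 50 mm and 8.59 degrees, less where a joint would pass 70% of its speed; a pose out of reach is approached as far as the arm can. A call with a number of a shift or a turn outside -1 to 1 is refused whole. A call with a gripper value outside its range is refused whole. The fingers move at their own pace and stop on an object; FORCE is the grip in N (left out, the last holds). Time passes only in rows, so rows that repeat a pose let the fingers close. It gives the time, the measured TCP pose, the force, the opening and the grip force at its end, in the units of the state.
- get_obs(): the state, without advancing time (a new reading comes with each control period).
- get_image(name): name is "scene" or "top"; returns (picture, depth): 400x640x3 uint8, red, green, blue; 400x640 float32, m along the optical axis (not along the pixel's ray), 0 where there is no reading.
- get_calibration(name): a dict with "intrinsics" (3x3 intrinsics, pixels), "pose" (4x4, takes a point from camera to world coordinates). Camera axes: x right, y up, looking along -z (the intrinsics and any distortion apply to the point x, -y, -z); pixel columns grow to the right and rows downward; lengths in m; the calibration is good to about 2 mm. A picture is of the moment at which its call begins. get_calibration takes no time and is no camera call.
- sign_off(): hands the job in; it is judged then, once.
The state is a dict: "clock": time; "qpos": joint angles; "joint_vel": joint speeds; "joint_torque": joint torques, N m; "eef_pos": TCP position; "orientation": TCP orientation; "ft_force": force on the tool from outside, world axes, zero at the start; "moment": the same for the moment, N m; "gripper_width": opening from 0.0 (shut) to 1.0 (fully open); "gripper_force": force on a finger pad.
Only numpy, scipy, OpenCV 4.12 (cv2) and the standard library are available. Lean on these libraries where they do the work, as an engineer would, in place of code of your own. Each camera call takes 0.05 s, during which the arm holds its last target. There are 200 camera calls.

## Task

Get the inverted imager ready for the culture dish with the green band: first lift the red dust cap off the lens by its knob and set it down, mouth down, in the white tray, then turn the knurled filter collar until its green dot clicks in at the white index line on the barrel, and then swing the stage in over the lens to its stop. Last, set the green-banded dish, kept level all the way, flat on the stage and centred over the window; leave the orange-banded dish and the other things where they are.

Things in the scene. Friction and masses are not known exactly. Their poses are not given: they have to be found in the camera images.
- imager: Inverted dish imager, fixed to the bench: white box with a dark top deck, 205 x 150 mm, deck 34 mm high. Origin on the upright lens axis at bench level; -x is its front, where the index line is; the box reaches from 62 mm in front of the origin to 143 mm behind it and 75 mm to each side. The black lens barrel (33 mm across) stands on the deck and ends 86 mm above the bench. A steel post for the swing stage stands 95 mm behind the lens axis.
- filter_collar (a joint): Angle (rad) of the dark grey filter collar round the barrel, growing counter-clockwise seen from above. Four click stops held by a sprung ball: 0 white dot, 0.6 blue, 1.2 green, 1.8 orange dot at the index line. Turning out of a stop takes about 0.15 N m; between stops it is pulled on to the nearest one. Hard ends just past the first and last stop.
- collar_grip (a point): Point on the lens axis at a good height to grip the collar, 68 mm above the bench. The collar is a ring 47 mm in diameter (knurled outside), from 54 to 76 mm above the bench; only the barrel, 33 mm across, rises through it, 10 mm higher. Below the collar is a slimmer neck, and the deck 20 mm beneath it.
- green_dot (a point): Centre of the 6 mm green dot on the collar's top face (a green bar on its side stands below it), 20 mm from the lens axis, 76 mm above the bench; turns with the collar.
- index_mark (a point): Outer end of the fixed white index line on the front rim of the barrel top, 16 mm from the lens axis, 86 mm above the bench.
- dust_cap: Dark red dust cap, 40 g, a cup 56 mm across that hangs mouth down over lens head and collar and must come up about 26 mm to clear them (2 mm play all round). Origin at the centre of the rim of its skirt, z up: the cup is 28 mm high, its knob (17 mm across, on a thinner neck) reaches from 32 to 46 mm above the origin.
- cap_tray: White open tray (an upturned tip box lid), 116 x 84 mm outside, 106 x 74 mm inside, walls 22 mm high, floor 2 mm thick, loose, 60 g. Origin at the centre of its underside, x along its long side.
- stage (a joint): Angle (rad) of the black swing stage about its upright post: 0 = at its stop, window straight over the lens; it starts near 1.6, swung out to the imager's left (+y side), and turns counter-clockwise seen from above as the value falls. Light friction (0.1 N m), it stays where it is left.
- stage_hinge (a point): Point on the upright axis of the stage's post, at the height of the stage's top face, 99 mm above the bench; nothing of the post rises above 113 mm.
- stage_handle (a point): Centre of the upright round aluminium handle on the stage's outer end: 15 mm across, from 105 to 127 mm above the bench, 155 mm from the post axis and 60 mm beyond the window centre.
- stage_window (a point): Centre of the 34 mm round window, on the top face of the stage plate (86 mm along the arm x 90 mm across, 6 mm thick, top face 99 mm above the bench), 95 mm from the post axis. A thin grey circle of 58 mm is marked round it. The frame's x axis points from the handle to the post.
- dish_green: Closed culture dish with a green band and a green dot on its lid, 54 mm across, 15 mm high, 30 g, rigid. Origin at the centre of its underside, z up.
- dish_orange: Culture dish of the same size with an orange band and dot, to be left alone. Origin at the centre of its underside.
- timer: White timer lying on its back, 62 x 62 x 17 mm, a bystander. Origin at the centre of its underside.
- marker_blue: Blue-capped marker lying on the bench, 138 mm long along its y, 14 mm high, a bystander.
- kit_box: Small dark blue carton, 48 x 70 x 30 mm, a bystander. Origin at the centre of its underside.
- bottle_beads: Small bottle with a green cap, 38 mm across, 70 mm high, a bystander. Origin at the centre of its underside.

How it is judged:
By the outcome, as a careful person would: the job done as asked, in the order asked, and still so for the second after the job is handed in, with the robot touching nothing.
It also fails if it takes over 72 s, if anything falls off the work surface, if the arm or the gripper's body presses on something with over 40 N, if the wrist force passes 120 N, or if a joint passes its speed limit or range.

## Working session

There is one attempt and no reset: what is moved stays moved. The work goes in short steps, Python scripts to look and compute and a shell command to move; the robot and the scene stay as the last step left them, time stands still between calls to the robot, and variables do not carry over. Pictures are saved under pics/ and viewed, at most 11 in all, crops included, and the job is handed in when it is done.

```bash
mkdir -p pics; cat > h.py <<'E'
from workcell import *
import numpy as np, cv2
def snap(name,fn):
    im,d=get_image(name); cv2.imwrite('pics/'+fn+'.png',im[:,:,::-1]); np.savez('pics/'+fn+'.npz',im=im,d=d); return im,d
def cloud(name,d):
    c=get_calibration(name);K=c['intrinsics'];v,u=np.mgrid[:d.shape[0],:d.shape[1]]
    P=np.stack([(u-K[0,2])/K[0,0]*d,-(v-K[1,2])/K[1,1]*d,-d],-1)
    T=np.array(c['pose']);W=P@T[:3,:3].T+T[:3,3];W[d==0]=np.nan;return W
E
python3 - <<'E'
from h import *
for n in('scene','top'):
    im,d=snap(n,n+'0');c=get_calibration(n);print(n,{k:np.round(v,3).tolist() for k,v in c.items()})
o=get_obs();print(o)
E
```

```text
scene {'intrinsics': [[487.757, 0.0, 319.207], [0.0, 487.757, 200.831], [0.0, 0.0, 1.0]], 'pose': [[0.613, 0.593, -0.522, -0.402], [-0.79, 0.475, -0.388, -0.659], [0.018, 0.65, 0.76, 1.405], [0.0, 0.0, 0.0, 1.0]]}
top {'intrinsics': [[380.456, 0.0, 320.472], [0.0, 380.456, 200.107], [0.0, 0.0, 1.0]], 'pose': [[-0.007, 0.985, -0.17, 0.309], [-1.0, -0.005, 0.012, -0.011], [0.011, 0.17, 0.985, 1.116], [0.0, 0.0, 0.0, 1.0]]}
{'clock': 0.1, 'qpos': array([-7.61468171e+01,  1.64499820e+01,  9.04163522e+01, -6.58516375e-05,
        7.32583798e+01, -8.59420995e+00]), 'joint_vel': array([-0.02667749, -0.1323984 , -0.19139526,  0.04677146, -0.01523649,
       -0.03235893]), 'joint_torque': array([ 6.26044566e-04, -4.07291615e+01, -2.93699849e+01, -1.36598774e-04,
        3.40009785e-03, -8.77893598e-07]), 'eef_pos': array([ 0.25760616, -0.62318988,  0.20284848]), 'orientation': array([[ 9.24230468e-01,  3.81834740e-01, -5.22238380e-04],
       [ 3.81834959e-01, -9.24228110e-01,  2.11308958e-03],
       [ 3.24183618e-04, -2.15239064e-03, -9.99997631e-01]]), 'ft_force': array([0.72673786, 0.36651121, 0.61344543]), 'moment': array([ 0.01018001, -0.02186431, -0.0028272 ]), 'gripper_force': 0.0, 'gripper_width': 0.9996311999932903}
```

View pics/scene0.png

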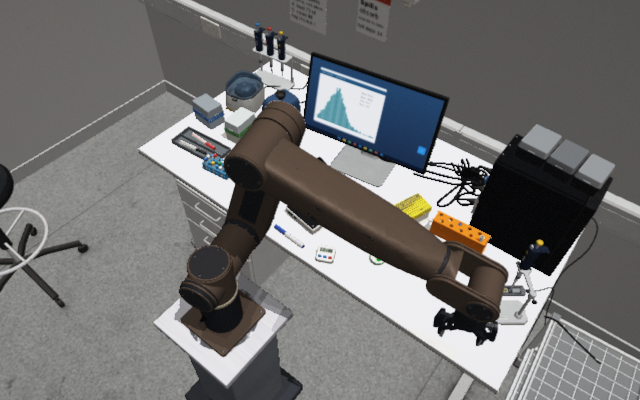

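View pics/top0.png

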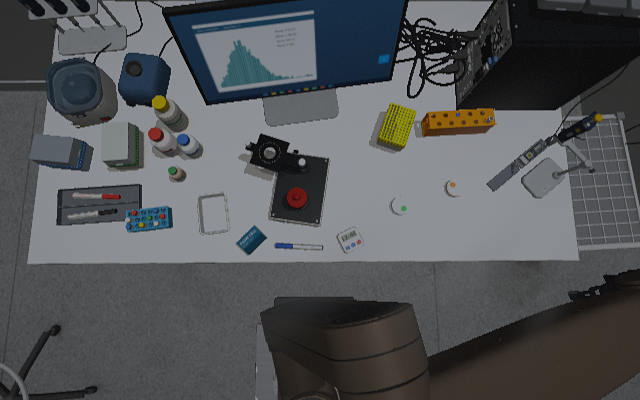

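The top view shows the cap at (297,198), the stage window at (268,152), the tray at (213,214), the green dish at (399,207) and the orange dish at (454,188). The arm hides most of this in the scene view.

```bash
python3 - <<'E'
from h import *
z=np.load('pics/top0.npz');im,d=z['im'],z['d'];W=cloud('top',d)
cv2.imwrite('pics/crop0.png',cv2.resize(im[125:265,185:475,::-1],None,fx=2.75,fy=2.75,interpolation=cv2.INTER_CUBIC))
hsv=cv2.cvtColor(im,cv2.COLOR_RGB2HSV).astype(int);H,S,V=hsv[...,0],hsv[...,1],hsv[...,2]
def rep(n,m,box):
    b=np.zeros_like(m);u0,v0,u1,v1=box;b[v0:v1,u0:u1]=1;m=m&b&np.isfinite(W[...,2]);P=W[m]
    if len(P)==0: print(n,0);return
    r=cv2.minAreaRect(P[:,:2].astype(np.float32)*1000)
    print(n,len(P),np.round(np.median(P,0),4),'mid',np.round((P.max(0)+P.min(0))/2,4),'zmax',P[:,2].max().round(4),np.round(r[0],1),np.round(r[1],1),round(r[2],1))
Z=W[...,2]
rep('cap',((H<8)|(H>172))&(S>120),(270,170,330,225))
rep('knob',(Z>.088+.003),(282,180,312,215))
rep('deck',(abs(Z-.034)<.006),(255,145,340,230))
rep('stage',(abs(Z-.099)<.008),(235,125,297,178))
rep('handle',(Z>.112),(235,125,270,178))
rep('post',(Z>.10),(292,150,312,172))
rep('traywall',(Z>.012)&(Z<.04),(190,185,235,240))
rep('traybox',(Z>.004)&(Z<.04),(190,185,235,240))
rep('gdish',(Z>.008),(380,190,418,225))
rep('gdot',(H>40)&(H<85)&(S>90),(380,190,418,225))
rep('odish',(Z>.008),(435,170,472,205))
rep('bench',np.ones_like(H,bool),(340,210,380,222))
E
```

```text
cap 349 [0.4923 0.0406 0.0892] mid [0.5003 0.0438 0.0702] zmax 0.1103 [500.3  43.8] [68.5 56. ] 0.6
knob 87 [0.4913 0.0421 0.0925] mid [0.4917 0.0403 0.1007] zmax 0.1103 [491.4  39.1] [50.1 47.1] 11.4
deck 2605 [0.5283 0.023  0.0341] mid [0.5258 0.0562 0.034 ] zmax 0.04 [517.6  55.5] [183.2 238. ] 81.5
stage 1109 [0.6116 0.11   0.0993] mid [0.6176 0.1137 0.099 ] zmax 0.106 [615.5 109.5] [151.3  90.6] 71.5
handle 32 [0.6356 0.1729 0.1261] mid [0.6364 0.1735 0.1217] zmax 0.1305 [636.5 173. ] [13.5 12.7] 7.7
post 128 [0.5876 0.0315 0.1072] mid [0.5927 0.0333 0.1086] zmax 0.1173 [590.4  36.9] [47.2 32.8] 71.5
traywall 247 [0.4655 0.3119 0.0213] mid [0.4606 0.2879 0.02  ] zmax 0.0278 [461.2 287.9] [116.3  83.9] 7.3
traybox 510 [0.4666 0.3033 0.0112] mid [0.4676 0.2924 0.0159] zmax 0.0278 [471.4 294.8] [162.4 118.6] 6.2
gdish 268 [ 0.4819 -0.2588  0.0153] mid [ 0.4819 -0.2588  0.015 ] zmax 0.0216 [ 482.  -258.5] [51.5 53.4] 43.5
gdot 20 [ 0.4742 -0.2667  0.0158] mid [ 0.4741 -0.2671  0.0139] zmax 0.0187 [ 474.  -267.1] [12.2 13.5] 1.7
odish 266 [ 0.5338 -0.4238  0.0153] mid [ 0.535  -0.4242  0.0144] zmax 0.0206 [ 534.8 -423.9] [52.7 53.2] 58.2
bench 479 [ 4.539e-01 -1.411e-01  1.000e-04] mid [ 4.547e-01 -1.401e-01  3.000e-04] zmax 0.0075 [ 454.7 -140.1] [116.8  33.7] 89.8
```

View pics/crop0.png

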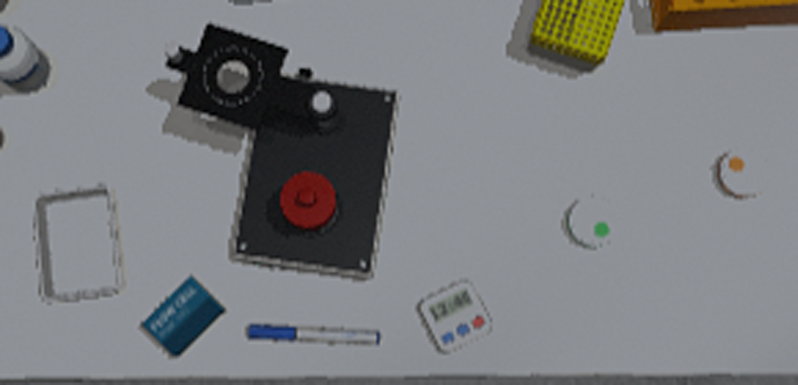

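```bash
cat >> h.py <<'E'
def plan(x,y,z,yaw):
    o=get_obs();R=np.array(o['orientation']);t=R.T@(np.array([x,y,z])-o['eef_pos'])/.8
    y0=np.degrees(np.arctan2(R[1,0],R[0,0]));dy=(yaw-y0+180)%360-180
    print('clk',round(o['clock'],2),'pos',np.round(o['eef_pos'],4),'yaw',round(y0,2),'w',round(o['gripper_width'],3),'q',np.round(o['qpos'],0),'-> shift',np.round(t,4),'turn',round(-dy/180,4))
E
python3 - <<'E'
from h import *
z=np.load('pics/top0.npz');im,d=z['im'],z['d'];W=cloud('top',d);Z=W[...,2]
def blk(u0,v0,u1,v1,lo,hi):
    P=W[v0:v1,u0:u1].reshape(-1,3);P=P[(P[:,2]>lo)&(P[:,2]<hi)];return P
P=blk(285,180,312,212,.103,.12);print('knob',len(P),P.mean(0),cv2.minEnclosingCircle(P[:,:2].astype(np.float32)))
P=blk(275,175,325,220,.084,.096);print('captop',len(P),P.mean(0),np.median(P[:,2]),cv2.minEnclosingCircle(P[:,:2].astype(np.float32)))
m=((abs(Z-.034)<.006)).astype(np.uint8);m[:,:262]=0;m[:,340:]=0;m[:172]=0;m[230:]=0
P=W[m>0];print('deckyaw',cv2.minAreaRect(P[:,:2].astype(np.float32)*1000))
print('monitor lowest x', np.nanmin(np.where(Z[60:130,170:400]>.15,W[60:130,170:400,0],9)))
plan(.4925,.0406,.19,-8.7)
E
```

```text
knob 30 [0.49342666 0.04122731 0.10717145] ((0.49316874146461487, 0.04087557643651962), 0.008103476837277412)
captop 291 [0.49302601 0.0413399  0.08918652] 0.08917207313953712 ((0.4938032627105713, 0.04122825711965561), 0.027952974662184715)
deckyaw ((510.8404235839844, 38.669044494628906), (148.4872283935547, 159.3062744140625), 81.80838775634766)
monitor lowest x 0.7498040256421724
clk 0.1 pos [ 0.2576 -0.6232  0.2028] yaw 22.45 w 1.0 q [-76.  16.  90.  -0.  73.  -9.] -> shift [ 0.5882 -0.6547  0.0177] turn 0.173
```

```bash
python3 -m inch '[[0,0.589,-0.654,0.018,0.172],[0,0.589,-0.654,0.018,0.172],[0,0.589,-0.654,0.018,0.172],[0,0.589,-0.654,0.018,0.172],[0,0.589,-0.654,0.018,0.172],[0,0.589,-0.654,0.018,0.172],[0,0.589,-0.654,0.018,0.172],[0,0.589,-0.654,0.018,0.172],[0,0.589,-0.654,0.018,0.172],[0,0.589,-0.654,0.018,0.172],[0,0.589,-0.654,0.018,0.172],[0,0.589,-0.654,0.018,0.172],[0,0.589,-0.654,0.018,0.172],[0,0.589,-0.654,0.018,0.172],[0,0.589,-0.654,0.018,0.172],[0,0.589,-0.654,0.018,0.172],[0,0.589,-0.654,0.018,0.172],[0,0.589,-0.654,0.018,0.172],[0,0.589,-0.654,0.018,0.172],[0,0.589,-0.654,0.018,0.172]]' 40
python3 -c "
from h import *
plan(.4932,.0411,.091,-8.5)
snap('scene','scene1')
c=get_calibration('scene');K=c['intrinsics'];T=np.array(c['pose'])
for n,p in dict(knob=(.4932,.0411,.107),dish=(.482,-.2588,.015),win=(.6165,.113,.099)).items():
  q=T[:3,:3].T@(np.array(p)-T[:3,3]);print(n,K[0,0]*q[0]/-q[2]+K[0,2],K[1,1]*-q[1]/-q[2]+K[1,2])
"
```

```text
clock: 2.1
eef_pos: [0.4934, 0.0386, 0.1898]
orientation: [[0.989, -0.15, 0.0], [-0.15, -0.989, -0.0], [0.0, 0.0, -1.0]]
ft_force: [-0.1, 0.2, 0.2]
gripper_width: 1.0
gripper_force: 0.0
clk 2.1 pos [0.4934 0.0386 0.1898] yaw -8.63 w 1.0 q [ -7.  -6. 116.  -0.  70.  91.] -> shift [-0.0007 -0.0031  0.1235] turn -0.0007
knob 311.6637193490003 195.26749563012447
dish 377.9916109345819 256.0416030240982
win 317.07831666318987 168.25278871519725
```

View pics/scene1.png

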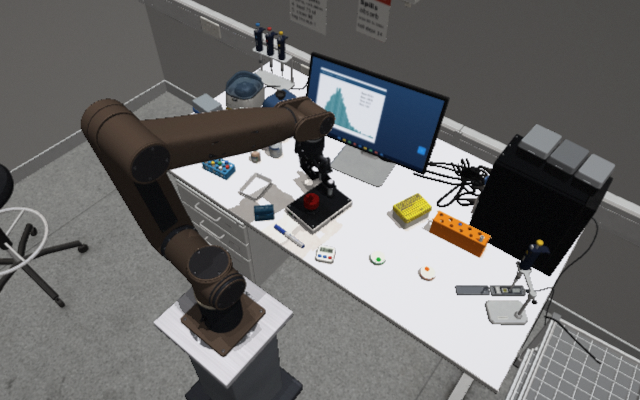

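The scene view shows the cap at about (311,200), the green dish at (378,258) and the tray at (256,187). These match the positions from the top view to within a couple of pixels. I'll cross-check numerically.

```bash
python3 - <<'E'
from h import *
z=np.load('pics/scene1.npz');W=cloud('scene',z['d'])
def f(n,u0,v0,u1,v1,lo,hi):
    P=W[v0:v1,u0:u1].reshape(-1,3);P=P[(P[:,2]>lo)&(P[:,2]<hi)];c,r=cv2.minEnclosingCircle(P[:,:2].astype(np.float32));print(n,len(P),P.mean(0).round(4),np.round(c,4),round(r,4))
f('knob',295,185,330,215,.1015,.12)
f('captop',295,185,330,215,.084,.094)
f('dish',362,240,395,272,.009,.022)
f('odish',412,258,442,287,.009,.022)
f('tray',235,170,275,205,.016,.03)
E
```

```text
knob 19 [0.4986 0.0394 0.1083] [0.5272 0.0341] 0.0445
captop 119 [0.4904 0.0387 0.0897] [0.5196 0.0344] 0.0556
dish 180 [ 0.4795 -0.2594  0.0157] [ 0.4919 -0.2615] 0.0639
odish 185 [ 0.5336 -0.4243  0.0159] [ 0.5399 -0.4267] 0.0608
tray 139 [0.4607 0.2968 0.0219] [0.4578 0.2924] 0.0704
```

```bash
python3 -m inch '[[0,0,-0.003,0.05,0],[0,0,-0.003,0.1,0],[0,0,-0.003,0.121,0],[0,0,-0.003,0.121,0],[0.5,0,-0.003,0.121,0],[1,0,-0.003,0.121,0],[1,0,-0.003,0.121,0],[1,0,-0.003,0.121,0],[1,0,-0.003,0.121,0],[1,0,-0.003,0.121,0],[1,0,-0.003,0.121,0],[1,0,-0.003,0.121,0]]' 40
python3 -c "
from h import *
plan(.493,.041,.16,-8.6)"
```

```text
clock: 3.35
eef_pos: [0.4938, 0.042, 0.0929]
orientation: [[0.989, -0.148, -0.0], [-0.148, -0.989, -0.0], [-0.0, 0.0, -1.0]]
ft_force: [-0.3, 0.2, -0.4]
gripper_width: -0.002
gripper_force: 0.0
clk 3.35 pos [0.4938 0.042  0.0929] yaw -8.51 w -0.002 q [ -7.   1. 120.  -0.  59.  92.] -> shift [-0.0008  0.0014 -0.0839] turn 0.0005
```

```bash
python3 - <<'E'
from h import *
im,d=snap('scene','scene2')
a=cv2.resize(im[140:240,250:390,::-1],None,fx=4,fy=4,interpolation=cv2.INTER_CUBIC)
im,d=snap('top','top2')
b=cv2.resize(im[120:220,240:340,::-1],(400,400),interpolation=cv2.INTER_CUBIC)
cv2.imwrite('pics/c2.png',cv2.resize(np.hstack([a,b]),(800,333)))
E
```

```text
(no output)
```

View pics/c2.png

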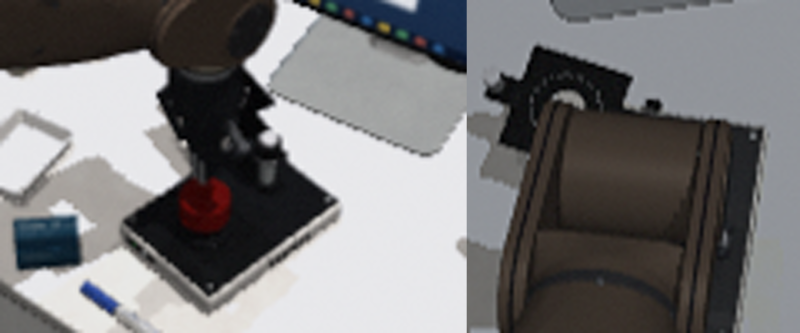

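The fingers are shut right at the cap, but the readings show nothing held. I'll raise and look.

```bash
python3 -m inch '[[1,0,0,-0.04,0],[1,0,0,-0.08,0],[1,0,0,-0.08,0]]' 40
python3 - <<'E'
from h import *
im,d=snap('scene','scene3')
a=cv2.resize(im[140:240,250:390,::-1],None,fx=5,fy=5,interpolation=cv2.INTER_CUBIC)
cv2.imwrite('pics/c3.png',a)
W=cloud('scene',d);H=cv2.cvtColor(im,cv2.COLOR_RGB2HSV);m=((H[...,0]<8)|(H[...,0]>172))&(H[...,1]>120);m[:,:290]=0;m[:,335:]=0;m[:170]=0;m[230:]=0
P=W[m];print(len(P),np.nanpercentile(P[:,2],[5,50,95,100]),np.nanmedian(P,0));t=P[P[:,2]>.1];print(t.mean(0),len(t))
plan(.4932,.0411,.2,-8.5)
E
```

```text
clock: 3.75
eef_pos: [0.4972, 0.0417, 0.1621]
orientation: [[0.989, -0.148, 0.01], [-0.148, -0.989, -0.001], [0.01, -0.0, -1.0]]
ft_force: [-1.0, -1.1, -0.1]
gripper_width: -0.0
gripper_force: 0.0
247 [0.04069158 0.0886317  0.10426948 0.11239291] [0.48506979 0.0369027  0.0886317 ]
[0.49028415 0.03981238 0.10544584] 23
clk 3.8 pos [0.4958 0.0418 0.1597] yaw -8.51 w -0.004 q [ -7.  -4. 117.  -0.  66.  92.] -> shift [-0.0027  0.0014 -0.0504] turn -0.0
```

View pics/c3.png

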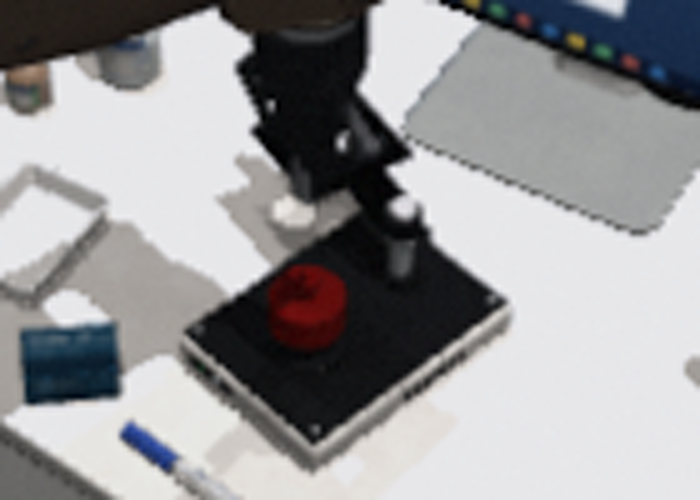

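```bash
python3 - <<'E'
from h import *
for n,o in(('scene2',(.4938,.042,.0929)),('scene3',(.4965,.0418,.161))):
    z=np.load(f'pics/{n}.npz');W=cloud('scene',z['d']);im=z['im'].astype(int)
    c=get_calibration('scene');K=c['intrinsics'];T=np.array(c['pose'])
    q=T[:3,:3].T@(np.array(o)-T[:3,3]);u=K[0,0]*q[0]/-q[2]+K[0,2];v=K[1,1]*-q[1]/-q[2]+K[1,2];print(n,'tcp px',u,v)
    r=np.hypot(W[...,0]-o[0],W[...,1]-o[1])
    for vv in range(int(v)-14,int(v)+14,2):
        print(vv,[f"{W[vv,uu,2]*1000:.0f}/{r[vv,uu]*1000:.0f}{'R' if im[vv,uu,0]>2*im[vv,uu,1]+20 else ''}" for uu in range(int(u)-8,int(u)+9,2)])
E
```

```text
scene2 tcp px 311.5459720188585 197.6576344297912
183 ['4/156', '8/151', '175/17', '190/21', '198/26', '190/19', '171/11', '5/153', '212/45']
185 ['-5/154', '6/143', '160/16', '166/11', '182/20', '169/10', '179/21', '196/38', '207/49']
187 ['2/137', '3/135', '6/131', '164/16', '164/13', '174/23', '188/36', '195/45', '199/51']
189 ['5/124', '8/120', '-2/127', '149/13', '152/12', '155/15', '174/33', '184/44', '38/95']
191 ['0/118', '-4/120', '-1/117', '136/11', '141/11', '143/14', '142/17', '37/84', '29/93']
193 ['1/108', '33/79', '41/70', '132/16', '128/9', '136/17R', '36/73', '37/74', '35/78']
195 ['38/68', '100/24', '86/25R', '108/9', '106/2', '111/6R', '89/20R', '87/26R', '36/69']
197 ['39/59', '90/24R', '88/18R', '97/9R', '109/11R', '101/6R', '89/14R', '92/20R', '41/56']
199 ['36/53', '94/24R', '93/17R', '90/10R', '89/4R', '96/10R', '88/12R', '95/21R', '87/27']
201 ['38/44', '91/27R', '98/26R', '94/19R', '87/11R', '93/17R', '93/20R', '86/22R', '72/27']
203 ['36/39', '84/29R', '86/25R', '92/26R', '95/27R', '85/19R', '87/23R', '92/31R', '34/38']
205 ['39/33', '74/30R', '76/26R', '84
[... 855 characters left out ...]
2/160', '2/158', '-1/161', '-1/161', '4/156', '-6/166', '3/159', '4/160']
184 ['5/147', '-5/155', '1/149', '-3/152', '4/145', '0/149', '4/147', '36/119', '32/124']
186 ['-5/146', '2/138', '7/133', '5/135', '-2/140', '4/136', '39/105', '34/110', '35/111']
188 ['5/127', '0/130', '-1/130', '1/127', '34/97', '37/95', '38/95', '34/100', '33/103']
190 ['2/120', '0/120', '2/117', '40/82', '33/88', '36/86', '39/84', '36/89', '36/91']
192 ['-2/113', '40/75', '31/81', '36/76', '39/73', '28/83', '42/72', '38/77', '35/82']
194 ['37/71', '90/28', '96/19R', '105/9R', '112/2R', '88/21R', '89/24R', '39/67', '43/67']
196 ['41/59', '89/23R', '95/15R', '103/8R', '109/8R', '87/13R', '90/16R', '90/23R', '32/67']
```

The depth readings show that the shut tips end about 18 mm above the reported TCP, so the fingers closed above the knob. I'll go lower, to TCP 0.078.

```bash
python3 -m inch '[[0,0,0,0,0],[0,0,0,0,0],[0,0,0,0,0],[0,0,0,0,0],[0,0,0,0.04,0],[0,0,0,0.08,0],[0,0,0,0.099,0],[0,0,0,0.099,0],[1,0,0,0.099,0],[1,0,0,0.099,0],[1,0,0,0.099,0],[1,0,0,0.099,0],[1,0,0,0.099,0],[1,0,0,0.099,0],[1,0,0,0.099,0]]' 40
python3 -c "
from h import *
plan(.493,.041,.16,-8.6)"
```

```text
clock: 5.3
eef_pos: [0.4972, 0.0427, 0.0811]
orientation: [[0.989, -0.149, 0.008], [-0.149, -0.989, 0.002], [0.008, -0.003, -1.0]]
ft_force: [0.4, 3.6, 8.7]
gripper_width: 0.003
gripper_force: 4.4
clk 5.3 pos [0.4972 0.0427 0.0811] yaw -8.56 w 0.003 q [ -7.   2. 121.   0.  57.  92.] -> shift [-0.0041  0.0026 -0.0986] turn 0.0002
```

The shut tips are now pressing on the knob's top at TCP 0.081, so the offset is nearer 26 mm. I'll raise, open and go to TCP 0.071.

```bash
python3 -m inch '[[1,0,0,-0.025,0],[1,0,0,-0.025,0],[0,0,0,-0.025,0],[0,0,0,-0.025,0],[0,0,0,-0.025,0],[0,0,0,-0.025,0],[0,0,0,-0.025,0],[0,0,0,0.009,0],[0,0,0,0.009,0],[0,0,0,0.009,0],[1,0,0,0.009,0],[1,0,0,0.009,0],[1,0,0,0.009,0],[1,0,0,0.009,0],[1,0,0,0.009,0],[1,0,0,0.009,0],[1,0,0,0.009,0]]' 40
python3 -c "
from h import *
plan(.493,.041,.16,-8.6)"
```

```text
clock: 7.0
eef_pos: [0.4943, 0.042, 0.0711]
orientation: [[0.989, -0.148, 0.001], [-0.148, -0.989, -0.0], [0.001, -0.0, -1.0]]
ft_force: [0.0, 0.0, 2.8]
gripper_width: 0.172
gripper_force: 39.0
clk 7.0 pos [0.4943 0.042  0.0711] yaw -8.51 w 0.172 q [ -7.   3. 121.   0.  56.  92.] -> shift [-0.0013  0.0015 -0.1112] turn 0.0005
```

Knob gripped at 39 N. I'll lift and carry it to the tray.

```bash
python3 -m inch '[[1,0,0,-0.015,0],[1,0,0,-0.03,0],[1,0,0,-0.05,0],[1,0,0,-0.07,0],[1,0,0,-0.088,0],[1,-0.01,-0.03,-0.088,0],[1,-0.02,-0.07,-0.088,0],[1,-0.033,-0.115,-0.088,0],[1,-0.047,-0.16,-0.088,0],[1,-0.06,-0.205,-0.088,0],[1,-0.072,-0.25,-0.088,0],[1,-0.082,-0.28,-0.088,0],[1,-0.086,-0.298,-0.088,0],[1,-0.086,-0.298,-0.088,0],[1,-0.086,-0.298,-0.088,0],[1,-0.086,-0.298,-0.088,0]]' 40
python3 - <<'E'
from h import *
plan(.4612,.288,.013,-8.6)
im,d=snap('scene','scene4')
cv2.imwrite('pics/c4.png',cv2.resize(im[110:260,190:390,::-1],None,fx=4,fy=4,interpolation=cv2.INTER_CUBIC))
E
```

```text
clock: 8.6
eef_pos: [0.4614, 0.2869, 0.1409]
orientation: [[0.989, -0.149, -0.0], [-0.149, -0.989, -0.0], [-0.0, 0.0, -1.0]]
ft_force: [-0.1, -0.4, -0.9]
gripper_width: 0.17
gripper_force: 39.1
clk 8.6 pos [0.4614 0.2869 0.1409] yaw -8.59 w 0.17 q [ 21.   3. 112.  -0.  65. 120.] -> shift [-0.0004 -0.0014  0.1599] turn 0.0001
```

View pics/c4.png

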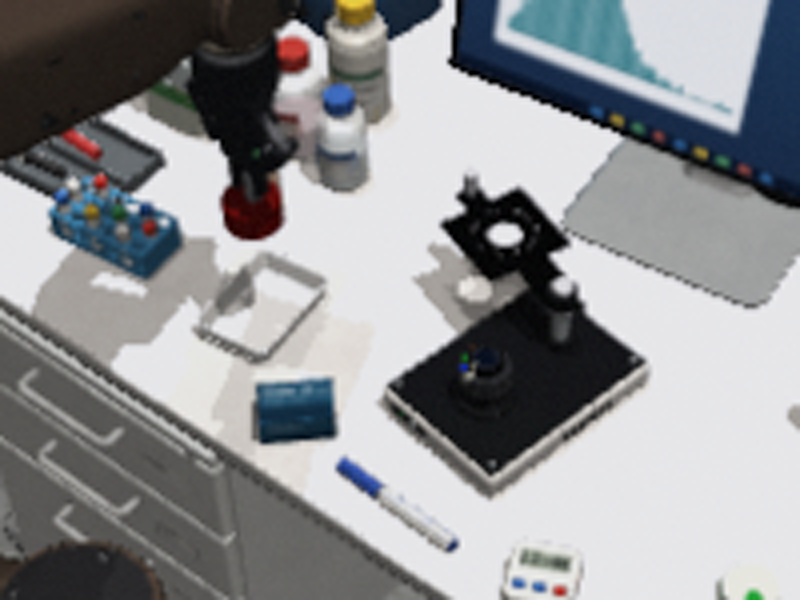

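Cap held level at crop (252,207), with the collar bare at (485,375): green dot at (463,352), blue at (463,372). I'll set the cap down in the tray.

```bash
python3 -m inch '[[1,0,-0.001,0.05,0],[1,0,-0.001,0.1,0],[1,0,-0.001,0.14,0],[1,0,-0.001,0.152,0],[1,0,-0.001,0.157,0],[1,0,-0.001,0.16,0],[1,0,-0.001,0.16,0],[0.5,0,-0.001,0.16,0],[0,0,-0.001,0.16,0],[0,0,-0.001,0.16,0],[0,0,-0.001,0.16,0],[0,0,-0.001,0.11,0],[0,0,-0.001,0.05,0],[0,0,-0.001,0,0],[0,0,-0.001,-0.04,0],[0,0,-0.001,-0.04,0]]' 40
python3 - <<'E'
from h import *
im,d=snap('top','top5');W=cloud('top',d);Z=W[...,2]
def circ(u0,v0,u1,v1,lo,hi):
    P=W[v0:v1,u0:u1].reshape(-1,3);P=P[(P[:,2]>lo)&(P[:,2]<hi)];c,r=cv2.minEnclosingCircle(P[:,:2].astype(np.float32));print(len(P),P.mean(0).round(4),np.round(c,4),round(r,4))
circ(280,180,320,220,.081,.095);circ(280,180,320,220,.068,.081)
H=cv2.cvtColor(im,cv2.COLOR_RGB2HSV)
for n,lo,hi in(('orange',8,25),('green',45,80),('blue',100,130)):
    m=(H[...,0]>=lo)&(H[...,0]<=hi)&(H[...,1]>100)&(H[...,2]>50);m[:,:278]=0;m[:,322:]=0;m[:178]=0;m[222:]=0;P=W[m];print(n,m.sum(),np.nanmedian(P,0).round(4))
cv2.imwrite('pics/c5.png',np.hstack([cv2.resize(im[175:225,272:322,::-1],(500,500),interpolation=cv2.INTER_CUBIC),cv2.resize(im[175:250,180:225,::-1],(300,500),interpolation=cv2.INTER_CUBIC)]))
plan(.4932,.0411,.15,-8.6)
E
```

```text
clock: 10.25
eef_pos: [0.4646, 0.2902, 0.1796]
orientation: [[0.989, -0.148, 0.011], [-0.148, -0.989, 0.004], [0.01, -0.006, -1.0]]
ft_force: [0.7, -0.2, 0.2]
gripper_width: 1.003
gripper_force: 0.0
107 [0.493  0.0415 0.0871] [0.4936 0.0416] 0.0161
115 [0.4912 0.0411 0.0757] [0.4936 0.0418] 0.0237
orange 7 [0.5032 0.0607 0.0756]
green 6 [0.4904 0.0618 0.0761]
blue 12 [0.4806 0.0548 0.0761]
clk 10.3 pos [0.463  0.2896 0.1763] yaw -8.5 w 0.999 q [ 21.   1. 110.   0.  68. 120.] -> shift [0.0831 0.3017 0.0324] turn 0.0005
```

View pics/c5.png

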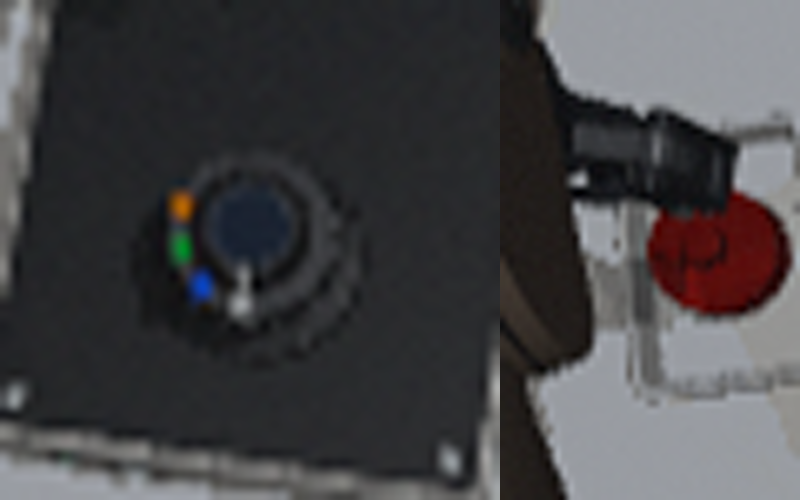

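Cap sits in the tray. The collar is at the white stop, with the blue, green and orange dots following clockwise, so it needs +68.75° CCW. I'll move over the collar first.

```bash
python3 -m inch '[[0,0.015,0.05,0.01,0],[0,0.03,0.11,0.02,0],[0,0.045,0.17,0.029,0],[0,0.06,0.23,0.029,0],[0,0.075,0.28,0.029,0],[0,0.085,0.298,0.029,0],[0,0.085,0.298,0.029,0],[0,0.085,0.298,0.029,0],[0,0.085,0.298,0.029,0]]' 60
python3 -c "
from h import *
plan(.4936,.0416,.027,-8.6)"
```

```text
clock: 11.2
eef_pos: [0.4923, 0.044, 0.1488]
orientation: [[0.989, -0.147, -0.002], [-0.147, -0.989, 0.001], [-0.002, -0.0, -1.0]]
ft_force: [0.7, 1.3, -0.3]
gripper_width: 1.003
gripper_force: 0.0
clk 11.2 pos [0.4923 0.044  0.1488] yaw -8.45 w 1.003 q [ -7.  -4. 118.   0.  65.  92.] -> shift [0.0023 0.0027 0.1522] turn 0.0009
```

```bash
python3 -m inch '[[0,0,0.001,0.05,0],[0,0,0.001,0.1,0],[0,0,0.001,0.13,0],[0,0,0.001,0.145,0],[0,0,0.001,0.153,0],[0,0,0.001,0.153,0],[1,0,0.001,0.153,0],[1,0,0.001,0.153,0],[1,0,0.001,0.153,0],[1,0,0.001,0.153,0],[1,0,0.001,0.153,0],[1,0,0.001,0.153,0]]' 60
python3 -c "
from h import *
plan(.4936,.0416,.027,-8.6);print(get_obs()['moment'])"
```

```text
clock: 12.4
eef_pos: [0.4941, 0.0418, 0.029]
orientation: [[0.989, -0.148, 0.002], [-0.148, -0.989, -0.001], [0.002, 0.0, -1.0]]
ft_force: [-2.3, -0.9, 6.7]
gripper_width: 0.528
gripper_force: 60.8
clk 12.4 pos [0.4941 0.0418 0.029 ] yaw -8.51 w 0.528 q [ -7.   7. 122.  -0.  51.  92.] -> shift [-0.0006  0.0004  0.0026] turn 0.0005
[-1.40136637e-02  2.56857550e-01  8.26375009e-05]
```

Collar gripped (45 mm reading). Turning +69°.

```bash
python3 -m inch '[[1,0,0,0,-0.035],[1,0,0,0,-0.07],[1,0,0,0,-0.11],[1,0,0,0,-0.15],[1,0,0,0,-0.19],[1,0,0,0,-0.23],[1,0,0,0,-0.27],[1,0,0,0,-0.31],[1,0,0,0,-0.345],[1,0,0,0,-0.37],[1,0,0,0,-0.384],[1,0,0,0,-0.384],[1,0,0,0,-0.384]]' 60
python3 -c "
from h import *
plan(.4936,.0416,.15,-8.6);print(get_obs()['moment'])"
python3 -m inch '[[0,0,0,0,-0.384],[0,0,0,0,-0.384],[0,0,0,0,-0.384],[0,0,0,0,-0.384],[0,0,0,-0.05,-0.384],[0,0,0,-0.1,-0.384],[0,0,0,-0.15,-0.384],[0,0,0,-0.15,-0.384]]'
```

```text
clock: 13.7
eef_pos: [0.4943, 0.0413, 0.029]
orientation: [[0.491, 0.871, 0.002], [0.871, -0.491, -0.001], [-0.0, 0.003, -1.0]]
ft_force: [-1.3, -2.1, 5.9]
gripper_width: 0.526
gripper_force: 60.8
clk 13.7 pos [0.4943 0.0413 0.029 ] yaw 60.59 w 0.526 q [ -7.   7. 122.  -0.  51.  23.] -> shift [-1.000e-04 -5.000e-04 -1.513e-01] turn 0.3844
[-0.303212    0.38576696 -0.01927013]
clock: 14.5
eef_pos: [0.4976, 0.0417, 0.1547]
orientation: [[-0.639, 0.769, 0.014], [0.769, 0.639, -0.001], [-0.01, 0.01, -1.0]]
ft_force: [1.1, -0.1, -0.3]
gripper_width: 0.997
gripper_force: 0.0
```

I made a slip: turns are relative to each call, so the second call turned the wrist a further 69° while opening. I'll check the collar after moving aside towards the handle.

```bash
python3 -c "
from h import *
plan(.6365,.173,.19,30)"
```

```text
clk 14.5 pos [0.4976 0.0417 0.1547] yaw 129.69 w 0.997 q [ -7.  -4. 118.   0.  65. -47.] -> shift [ 0.0149  0.2388 -0.042 ] turn 0.5539
```

```bash
python3 -m inch '[[0,0,0,-0.042,0.05],[0,0,0.04,-0.042,0.1],[0,0.005,0.09,-0.042,0.15],[0,0.01,0.14,-0.042,0.2],[0,0.015,0.19,-0.042,0.25],[0,0.015,0.22,-0.042,0.3],[0,0.015,0.239,-0.042,0.35],[0,0.015,0.239,-0.042,0.4],[0,0.015,0.239,-0.042,0.45],[0,0.015,0.239,-0.042,0.5],[0,0.015,0.239,-0.042,0.55],[0,0.015,0.239,-0.042,0.554],[0,0.015,0.239,-0.042,0.554]]'
python3 - <<'E'
from h import *
for n in('top','scene'):
    im,d=snap(n,n+'6');W=cloud(n,d)
    H=cv2.cvtColor(im,cv2.COLOR_RGB2HSV);R=np.hypot(W[...,0]-.4936,W[...,1]-.0416)
    for nm,lo,hi in(('orange',8,25),('green',45,80),('blue',100,130)):
        m=(H[...,0]>=lo)&(H[...,0]<=hi)&(H[...,1]>100)&(H[...,2]>50)&(R<.026)&(R>.014)&(W[...,2]>.066);P=W[m]
        if len(P):p=P.mean(0);print(n,nm,len(P),p.round(4),np.degrees(np.arctan2(p[1]-.0416,p[0]-.4936)).round(1))
plan(.6365,.173,.079,30)
E
```

```text
clock: 15.8
eef_pos: [0.6332, 0.1727, 0.1809]
orientation: [[0.869, 0.494, 0.0], [0.494, -0.869, 0.0], [0.0, -0.0, -1.0]]
ft_force: [-0.3, 0.1, -0.6]
gripper_width: 1.002
gripper_force: 0.0
top orange 7 [0.4804 0.0556 0.0768] 133.3
top green 6 [0.4749 0.0452 0.076 ] 169.3
top blue 8 [0.4771 0.033  0.077 ] -152.5
scene orange 3 [0.4763 0.0563 0.0783] 139.7
scene green 5 [0.4726 0.0466 0.0774] 166.5
scene blue 6 [0.4745 0.0351 0.0753] -161.2
clk 15.9 pos [0.6332 0.1727 0.1809] yaw 29.74 w 1.002 q [ 6. 15. 94.  0. 70. 67.] -> shift [0.0037 0.0017 0.1274] turn -0.0014
```

Green dot at 169°, the index direction, so the collar is clicked in. Now I'll grip the stage handle.

```bash
python3 -m inch '[[0,0.004,0.002,0.04,0],[0,0.004,0.002,0.09,0],[0,0.004,0.002,0.115,0],[0,0.004,0.002,0.127,0],[0,0.004,0.002,0.127,0],[1,0.004,0.002,0.127,0],[1,0.004,0.002,0.127,0],[1,0.004,0.002,0.127,0],[1,0.004,0.002,0.127,0],[1,0.004,0.002,0.127,0],[1,0.004,0.002,0.127,0],[1,0.004,0.002,0.127,0]]' 25
python3 - <<'E'
from h import *
plan(.6365,.173,.079,30)
o=get_obs();p=o['eef_pos'];h=np.array([.5873,.0268]);r=p[:2]-h;a=np.arctan2(r[1],r[0]);print('r',np.hypot(*r),'ang',np.degrees(a))
R=np.array(o['orientation'])[:2,:2]
end=np.radians(172.5)
for k in np.linspace(0,1,17):
    t=a+(end-a)*k;q=h+.155*np.array([np.cos(t),np.sin(t)])+(np.hypot(*r)-.155)*np.array([np.cos(a),np.sin(a)])*(1-k)
    print(np.round(R.T@(q-p[:2])/.8,3),q.round(3))
E
```

```text
clock: 17.1
eef_pos: [0.6373, 0.1731, 0.0801]
orientation: [[0.869, 0.495, 0.001], [0.495, -0.869, 0.0], [0.001, 0.0, -1.0]]
ft_force: [-0.0, 1.2, 2.5]
gripper_width: 0.16
gripper_force: 24.8
clk 17.1 pos [0.6373 0.1731 0.0801] yaw 29.65 w 0.16 q [ 6. 21. 98.  0. 61. 67.] -> shift [-0.0009 -0.0003  0.0014] turn -0.002
r 0.15463222509475086 ang 71.14689249061199
[0. 0.] [0.637 0.173]
[-0.015 -0.015] [0.621 0.178]
[-0.032 -0.029] [0.604 0.181]
[-0.05 -0.04] [0.587 0.182]
[-0.069 -0.05 ] [0.57  0.181]
[-0.089 -0.057] [0.553 0.178]
[-0.11  -0.062] [0.536 0.173]
[-0.131 -0.065] [0.521 0.167]
[-0.152 -0.065] [0.506 0.158]
[-0.174 -0.063] [0.491 0.149]
[-0.195 -0.059] [0.479 0.137]
[-0.215 -0.052] [0.467 0.125]
[-0.234 -0.044] [0.457 0.111]
[-0.253 -0.033] [0.449 0.096]
[-0.27 -0.02] [0.442 0.08 ]
[-0.285 -0.005] [0.437 0.064]
[-0.299  0.011] [0.434 0.047]
```

```bash
python3 -m inch '[[1,-0.015,-0.015,0,-0.035],[1,-0.032,-0.029,0,-0.07],[1,-0.05,-0.04,0,-0.105],[1,-0.069,-0.05,0,-0.14],[1,-0.089,-0.057,0,-0.175],[1,-0.11,-0.062,0,-0.21],[1,-0.131,-0.065,0,-0.245],[1,-0.152,-0.065,0,-0.28],[1,-0.174,-0.063,0,-0.315],[1,-0.195,-0.059,0,-0.35],[1,-0.215,-0.052,0,-0.385],[1,-0.234,-0.044,0,-0.42],[1,-0.253,-0.033,0,-0.455],[1,-0.27,-0.02,0,-0.49],[1,-0.285,-0.005,0,-0.525],[1,-0.292,0.004,0,-0.545],[1,-0.299,0.011,0,-0.56],[1,-0.299,0.011,0,-0.56],[1,-0.299,0.011,0,-0.56]]' 25
python3 - <<'E'
from h import *
plan(.4345,.0475,.079,131)
o=get_obs();r=o['eef_pos'][:2]-np.array([.5873,.0268]);print(np.hypot(*r),np.degrees(np.arctan2(r[1],r[0])),o['ft_force'])
E
```

```text
clock: 19.0
eef_pos: [0.4367, 0.0493, 0.0801]
orientation: [[-0.646, 0.763, 0.01], [0.764, 0.646, 0.007], [-0.001, 0.012, -1.0]]
ft_force: [9.4, 11.2, -4.6]
gripper_width: 0.16
gripper_force: 25.5
clk 19.0 pos [0.4367 0.0493 0.0801] yaw 130.22 w 0.16 q [ -7.  -6. 129.   1.  57. -48.] -> shift [ 0.     -0.0036  0.0014] turn -0.0043
0.15230772022486905 171.4970449823762 [ 9.40817017 11.17823699 -4.57372095]
```

At the stop with about 11 N resistance. I'll release and raise, heading towards the green dish.

```bash
python3 -m inch '[[0,0,0,0,0],[0,0,0,0,0],[0,0,0,0,0],[0,0,0,0,0],[0,0,0,0,0],[0,0,0,-0.05,0],[0,0,0,-0.1,0],[0,0,0,-0.13,0],[0,0,0,-0.13,0]]'
python3 -c "
from h import *
plan(.481,-.259,.12,171.5)"
```

```text
clock: 19.9
eef_pos: [0.4361, 0.0465, 0.188]
orientation: [[-0.649, 0.761, 0.009], [0.761, 0.649, -0.001], [-0.007, 0.006, -1.0]]
ft_force: [-0.5, -0.2, 0.2]
gripper_width: 1.002
gripper_force: 0.0
clk 19.9 pos [0.4361 0.0465 0.188 ] yaw 130.44 w 1.002 q [ -7. -14. 123.  -0.  71. -48.] -> shift [-0.3265 -0.2055  0.086 ] turn -0.2281
```

```bash
python3 -m inch '[[0,-0.04,-0.025,0,-0.03],[0,-0.09,-0.055,0,-0.07],[0,-0.14,-0.085,0.02,-0.11],[0,-0.19,-0.12,0.04,-0.15],[0,-0.24,-0.15,0.06,-0.19],[0,-0.29,-0.18,0.08,-0.228],[0,-0.326,-0.205,0.086,-0.228],[0,-0.326,-0.205,0.086,-0.228],[0,-0.326,-0.205,0.086,-0.228],[0,-0.326,-0.205,0.086,-0.228],[0,-0.326,-0.205,0.086,-0.228]]'
python3 - <<'E'
from h import *
im,d=snap('top','top7');W=cloud('top',d);Z=W[...,2]
cv2.imwrite('pics/c7.png',np.hstack([cv2.resize(im[160:230,260:330,::-1],(500,500),interpolation=cv2.INTER_CUBIC),cv2.resize(im[185:230,380:425,::-1],(300,300),interpolation=cv2.INTER_CUBIC).repeat(1,0) if 0 else np.vstack([cv2.resize(im[185:235,190:240,::-1],(250,250)),cv2.resize(im[185:235,375:425,::-1],(250,250))])]))
m=abs(Z-.099)<.006;m[:,:262]=0;m[:,335:]=0;m[:150]=0;m[235:]=0
P=W[m][:,:2].astype(np.float32)*1000;print('stage',cv2.minAreaRect(P))
# window: lens seen through: points lower than .095 within 25mm of lens axis
R=np.hypot(W[...,0]-.4936,W[...,1]-.0416)
Q=W[(R<.028)&(Z<.093)];print('hole',len(Q),np.median(Q,0),cv2.minEnclosingCircle(Q[:,:2].astype(np.float32)))
m=(Z>.112)&(W[...,0]<.46)&(R<.09);print('handle',W[m].mean(0),m.sum())
m=(Z>.103)&(W[...,0]>.56)&(R<.125);print('post',W[m].mean(0),m.sum())
plan(.481,-.259,.12,171.5)
E
```

```text
clock: 21.0
eef_pos: [0.4776, -0.2566, 0.1145]
orientation: [[-0.989, 0.147, -0.0], [0.147, 0.989, 0.0], [0.0, 0.0, -1.0]]
ft_force: [-0.3, 0.3, 0.7]
gripper_width: 0.998
gripper_force: 0.0
stage ((514.15869140625, 38.60038375854492), (89.88655853271484, 177.32196044921875), 81.45040130615234)
hole 111 [0.49543819 0.04314898 0.08612129] ((0.49731335043907166, 0.042500950396060944), 0.017327871173620224)
handle [0.43392103 0.05034213 0.12612903] 29
post [0.58590726 0.02708316 0.10919869] 87
clk 21.05 pos [ 0.4778 -0.2567  0.1147] yaw 171.58 w 1.001 q [ -39.    5.  113.    0.   62. -121.] -> shift [-0.0044 -0.0023 -0.0066] turn 0.0004
```

View pics/c7.png

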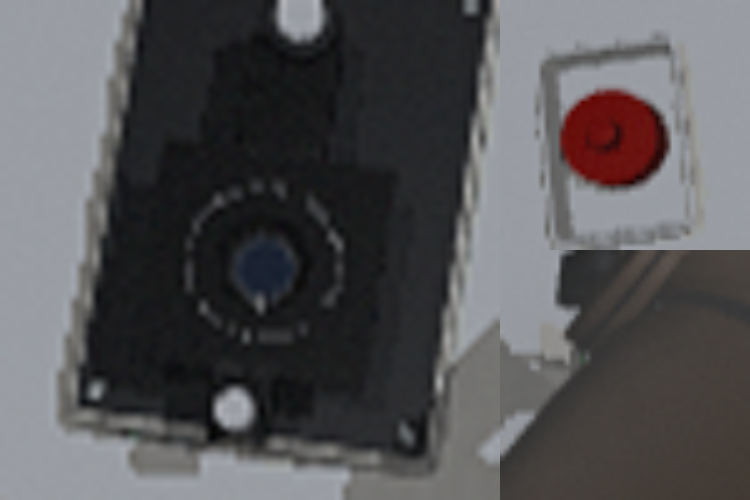

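The stage is in over the lens with its marked circle centred at crop (265,261), and the cap stands in the tray. Next I'll grasp the green dish, with tips a few mm off the bench.

```bash
python3 -m inch '[[0,-0.004,-0.0025,0.03,0],[0,-0.004,-0.0025,0.08,0],[0,-0.004,-0.0025,0.12,0],[0,-0.004,-0.0025,0.145,0],[0,-0.004,-0.0025,0.16,0],[0,-0.004,-0.0025,0.168,0],[0,-0.004,-0.0025,0.173,0],[0,-0.004,-0.0025,0.173,0],[1,-0.004,-0.0025,0.173,0],[1,-0.004,-0.0025,0.173,0],[1,-0.004,-0.0025,0.173,0],[1,-0.004,-0.0025,0.173,0],[1,-0.004,-0.0025,0.173,0]]' 25
python3 - <<'E'
from h import *
plan(.481,-.259,-.024,171.5)
c=get_calibration('top');K=c['intrinsics'];T=np.array(c['pose']);r=T[:3,:3]@np.array([(296.6-K[0,2])/K[0,0],-(196.04-K[1,2])/K[1,1],-1]);print('ring',T[:3,3]+r*(.099-T[2,3])/r[2])
E
```

```text
clock: 22.35
eef_pos: [0.4813, -0.261, -0.0226]
orientation: [[-0.989, 0.148, 0.001], [0.148, 0.989, -0.001], [-0.001, -0.001, -1.0]]
ft_force: [-1.0, 1.5, 5.6]
gripper_width: 0.617
gripper_force: 26.0
clk 22.35 pos [ 0.4813 -0.261  -0.0226] yaw 171.48 w 0.617 q [ -39.   18.  116.   -0.   47. -121.] -> shift [0.0007 0.0024 0.0017] turn -0.0001
ring [0.49581778 0.04102757 0.099     ]
```

```bash
python3 -m inch '[[1,0,0,-0.02,0],[1,0,0,-0.05,0],[1,0,0,-0.09,0],[1,0,0,-0.13,0],[1,0,0,-0.165,0],[1,0.003,0.02,-0.19,0],[1,0.008,0.06,-0.19,0],[1,0.013,0.1,-0.19,0],[1,0.017,0.145,-0.19,0],[1,0.021,0.19,-0.19,0],[1,0.026,0.235,-0.19,0],[1,0.031,0.28,-0.19,0],[1,0.035,0.32,-0.19,0],[1,0.038,0.35,-0.19,0],[1,0.04,0.368,-0.19,0],[1,0.04,0.376,-0.19,0],[1,0.04,0.376,-0.19,0],[1,0.04,0.376,-0.19,0],[1,0.04,0.376,-0.19,0]]' 25
python3 - <<'E'
from h import *
from scipy.optimize import least_squares
z=np.load('pics/top7.npz');W=cloud('top',z['d']);g=z['im'].mean(2)
c=get_calibration('top');K=c['intrinsics'];T=np.array(c['pose'])
v,u=np.mgrid[:400,:640];ray=np.stack([(u-K[0,2])/K[0,0],-(v-K[1,2])/K[1,1],-np.ones_like(u,float)],-1)@T[:3,:3].T
Q=T[:3,3]+ray*((.099-T[2,3])/ray[...,2])[...,None];R=np.hypot(Q[...,0]-.4945,Q[...,1]-.0413)
m=(R<.034)&(R>.023);th=np.percentile(g[m],60);P=Q[m&(g>th)];w=g[m&(g>th)]-th
s=least_squares(lambda p:w*(np.hypot(P[:,0]-p[0],P[:,1]-p[1])-p[2]),[.4945,.0413,.029],loss='soft_l1',f_scale=.05);print('ring fit',s.x)
m=(W[...,2]>.095)&(W[...,2]<.104)
im,d=snap('scene','scene8');S=cloud('scene',d)
P=S[(np.hypot(S[...,0]-.494,S[...,1]-.0413)<.04)&(S[...,2]>.14)&(S[...,2]<.19)];print(len(P),P.mean(0),np.percentile(P,[2,98],axis=0))
cv2.imwrite('pics/c8.png',cv2.resize(im[130:250,240:400,::-1],None,fx=5,fy=5,interpolation=cv2.INTER_CUBIC))
plan(.494,.0413,.0765,171.5)
E
```

```text
clock: 24.25
eef_pos: [0.4935, 0.0409, 0.1281]
orientation: [[-0.989, 0.149, -0.0], [0.149, 0.989, -0.0], [0.0, -0.0, -1.0]]
ft_force: [-0.5, -0.3, -0.6]
gripper_width: 0.616
gripper_force: 26.3
ring fit [0.49520251 0.04153031 0.02899666]
174 [0.48469619 0.04267528 0.16902019] [[0.46607459 0.00383869 0.15593253]
 [0.50912245 0.0730138  0.18767083]]
clk 24.3 pos [0.4935 0.0409 0.1281] yaw 171.4 w 0.616 q [ -7.  -2. 119.  -0.  63. -88.] -> shift [-0.0005  0.0006  0.0645] turn -0.0005
```

View pics/c8.png

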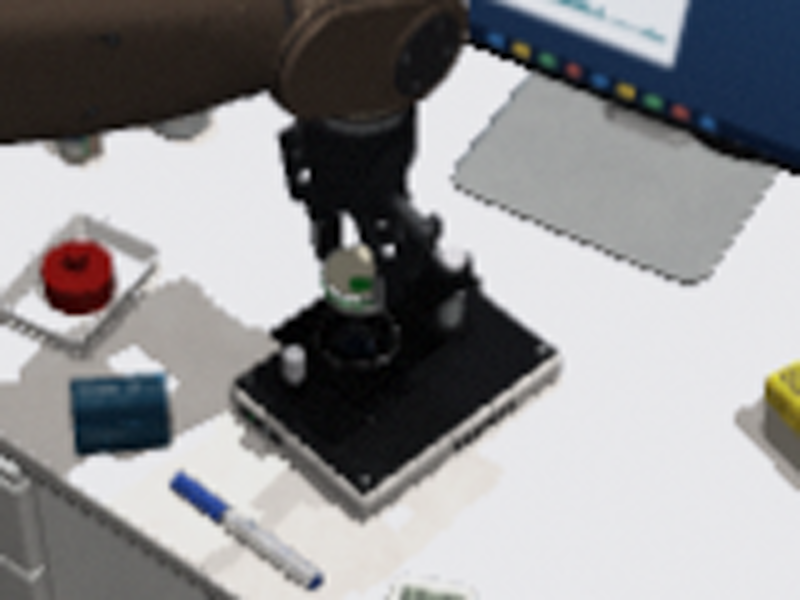

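The dish is held level above the ring, at crop (352,280). Lowering it.

```bash
python3 -m inch '[[1,-0.0005,0.0006,0.02,0],[1,-0.0005,0.0006,0.04,0],[1,-0.0005,0.0006,0.052,0],[1,-0.0005,0.0006,0.058,0],[1,-0.0005,0.0006,0.061,0],[1,-0.0005,0.0006,0.063,0],[1,-0.0005,0.0006,0.0645,0],[1,-0.0005,0.0006,0.0645,0],[1,-0.0005,0.0006,0.0645,0]]' 25
python3 -c "
from h import *
plan(.494,.0413,.0765,171.5)"
```

```text
clock: 25.2
eef_pos: [0.4942, 0.0423, 0.0769]
orientation: [[-0.989, 0.148, 0.001], [0.148, 0.989, -0.0], [-0.001, 0.0, -1.0]]
ft_force: [0.1, -0.5, -0.2]
gripper_width: 0.618
gripper_force: 26.3
clk 25.2 pos [0.4942 0.0423 0.0769] yaw 171.49 w 0.618 q [ -7.   2. 121.   0.  57. -88.] -> shift [ 0.     -0.0012  0.0005] turn -0.0
```

```bash
python3 -m inch '[[1,0,-0.001,0.0006,0],[1,0,-0.001,0.0012,0],[1,0,-0.001,0.0018,0],[1,0,-0.001,0.0018,0]]' 25
python3 -c "
from h import *
plan(.494,.0413,.0765,171.5)"
```

```text
clock: 25.6
eef_pos: [0.4941, 0.0415, 0.0763]
orientation: [[-0.989, 0.148, 0.0], [0.148, 0.989, -0.0], [-0.0, -0.0, -1.0]]
ft_force: [-2.9, 2.0, 5.3]
gripper_width: 0.612
gripper_force: 26.9
clk 25.6 pos [0.4941 0.0415 0.0763] yaw 171.49 w 0.612 q [ -7.   2. 121.  -0.  57. -88.] -> shift [ 0.     -0.0002 -0.0002] turn -0.0
```

Contact at 5 N. Releasing, rising straight up, then moving aside to check.

```bash
python3 -m inch '[[0.5,0,0,0,0],[0,0,0,0,0],[0,0,0,0,0],[0,0,0,0,0],[0,0,0,0,0],[0,0,0,-0.04,0],[0,0,0,-0.09,0],[0,0,0,-0.14,0],[0,0,-0.05,-0.16,0],[0,0,-0.1,-0.16,0],[0,0,-0.16,-0.16,0],[0,0,-0.22,-0.16,0],[0,0,-0.28,-0.16,0],[0,0,-0.33,-0.16,0],[0,0,-0.36,-0.16,0],[0,0,-0.36,-0.16,0],[0,0,-0.36,-0.16,0]]' 25
python3 - <<'E'
from h import *
im,d=snap('top','top9');W=cloud('top',d);Z=W[...,2]
R=np.hypot(W[...,0]-.4945,W[...,1]-.0415);m=(R<.045)&(Z>.106)&(Z<.121)&(W[...,0]>.455)
P=W[m];print('dish',len(P),np.median(P,0),cv2.minEnclosingCircle(P[:,:2].astype(np.float32)));A=np.c_[P[:,:2]-P[:,:2].mean(0),np.ones(len(P))];print('tilt',np.linalg.lstsq(A,P[:,2],rcond=None)[0])
m=(Z>.118)&(W[...,0]<.46)&(np.hypot(W[...,0]-.4339,W[...,1]-.0503)<.03);print('handle',W[m].mean(0))
cv2.imwrite('pics/c9.png',np.hstack([cv2.resize(im[160:230,260:330,::-1],(500,500),interpolation=cv2.INTER_CUBIC),cv2.resize(im[180:240,190:226,::-1],(300,500),interpolation=cv2.INTER_CUBIC)]))
plan(.4942,.0415,.2,171.5)
E
```

```text
clock: 27.3
eef_pos: [0.4509, -0.2434, 0.2027]
orientation: [[-0.989, 0.149, -0.0], [0.149, 0.989, 0.001], [0.001, 0.001, -1.0]]
ft_force: [-0.3, 0.8, -0.1]
gripper_width: 1.0
gripper_force: 0.0
dish 316 [0.49352689 0.04167898 0.11444036] ((0.4944790303707123, 0.041115473955869675), 0.026966750621795654)
tilt [ 0.00830641 -0.01749463  0.11434154]
handle [0.43440164 0.05035321 0.12630489]
clk 27.35 pos [ 0.4511 -0.2427  0.2028] yaw 171.49 w 1.003 q [ -40.   -4.  113.    0.   71. -121.] -> shift [-0.0007  0.3593  0.0037] turn -0.0001
```

View pics/c9.png

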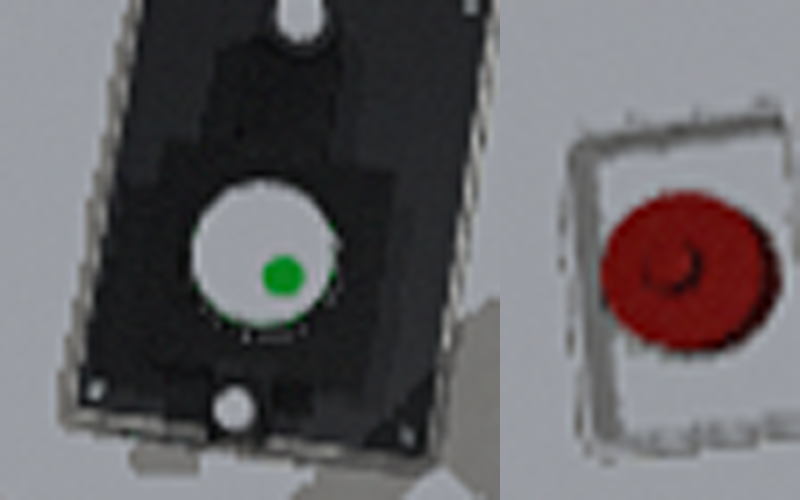

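The dish lies flat (top at 0.1144), centred within about 1 mm of the ring. A last numeric check on the cap before handing in.

```bash
python3 - <<'E'
from h import *
z=np.load('pics/top9.npz');W=cloud('top',z['d']);H=cv2.cvtColor(z['im'],cv2.COLOR_RGB2HSV)
m=((H[...,0]<8)|(H[...,0]>172))&(H[...,1]>120);m[:,:195]=0;m[:,240:]=0;m[:185]=0;m[240:]=0
P=W[m];T=P[abs(P[:,2]-.030)<.006];A=np.c_[T[:,:2]-T[:,:2].mean(0),np.ones(len(T))];print(len(P),len(T),np.percentile(P[:,2],[50,99]),np.linalg.lstsq(A,T[:,2],rcond=None)[0],cv2.minEnclosingCircle(T[:,:2].astype(np.float32)))
m=(W[...,2]>.015)&(W[...,2]<.027)&(np.hypot(W[...,0]-.461,W[...,1]-.288)<.09)&(H[...,1]<60);print(cv2.minAreaRect(W[m][:,:2].astype(np.float32)*1000))
E
```

```text
307 254 [nan nan] [-0.00536245 -0.01065876  0.03005681] ((0.46256744861602783, 0.2886197566986084), 0.02802075445652008)
((461.2611999511719, 288.0369567871094), (116.60665893554688, 84.22807312011719), 7.85234260559082)
```

The cap is flat at 0.030 m and centred in the tray. Handing in.

```bash
python3 -c "
from workcell import *
print(sign_off())"
```

```text
the job is handed in; nothing more can be done
None
```

The job is handed in at about 27 s. The cap stands mouth down in the tray, the collar is on green and the stage is at its stop. The green dish lies flat on the stage, centred over the window to about 1 mm.

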